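# Swing open the hold-down bar of the red tube mixer

## Task

Two tube mixers stand on the lab bench, each with its hold-down bar lowered over its sample tubes. On the mixer with the red rack and red-capped tubes, raise the counterweighted bar past its balance point, without flinging it, so that it stays open by itself against its stop and the tubes can be unloaded; leave the bar of the blue one down.

Things in the scene. Friction and masses are not known exactly. Their poses are not given: they have to be found in the camera images.
- red_mixer: White tube mixer with red rack and five red-capped tubes, fixed; housing 150 (its x) by 240 (its y), top at 58 mm, caps up to 112 mm. Origin: centre of its underside; y runs along the tubes from hinge to handle, x away from the handle's side, z up. The hold-down bar's hinge axis is parallel to its x through its point (0, -95, 124) mm; handle grip point at (-45, 75, 124) mm when lowered.
- red_bar (a joint): Angle of the red mixer's bar: 0 lowered (level, over the tubes, along the mixer's +y), growing as its free end rises, 1.6 rad upright at the stop. Damped hinge, no spring; a dark steel counterweight on a stalk above the hinge lets the bar fall shut below about 0.87 rad and swing slowly open beyond. Raising it takes about 1 N at the handle.
- red_handle (a point): Grip point of the red mixer's bar: on the axis of a black round rod, 12 mm thick, at the bar's free end, parallel to the hinge axis, 170 mm from it. The rod sticks out 69 mm from the middle of the 16 mm wide bar to the mixer's -x; the point lies 45 mm out, 66 mm above the housing when lowered. Pinch it from above across the rod; it turns between the fingers as the bar swings.
- blue_bar (a joint): Angle of the bar of the other, identical mixer, whose rack and tube caps are blue; 0 lowered. To be left lowered.

How it is judged:
By the outcome, as a careful person would: the job done as asked, in the order asked, and still so for the second after the job is handed in, with the robot touching nothing.
It also fails if it takes over 34 s, if anything falls off the work surface, if the arm or the gripper's body presses on something with over 40 N, if the wrist force passes 120 N, or if a joint passes its speed limit or range.

## Robot

A 6-joint arm with a two-finger parallel gripper is mounted at the origin on the work surface. World frame = base frame: x ahead of the robot, y to its left, z up, the work surface at z = 0. Lengths are in m, angles in degrees, forces in N, time in s.
With the tool pointing down it reaches from about 0.4 to 0.825 m from the base axis. Payload 7 kg.
Tool frame: the origin (TCP) lies midway between the tips of the shut fingers; the grasp point (between the pads) lies manip.grip_depth behind it (manip.grip_depth is the distance from the TCP to the grasp point, in m); z points along the fingers, y is the line along which they close (so a half turn about z gives the same grasp; the last joint's range is limited). The gripper opens to 85 mm and grips with 20 to 120 N. Pads are 22 mm wide; open, the fingers measure 114 mm over their backs; the gripper's body (76 mm by 85 mm) begins 54 mm behind the grasp point. The pads swing forward as they close: fully open they stand 13 mm farther back than shut.
Start: joints at [-60.098, 20.546, 0.682, 0, -70.136, -16.507], TCP at [0.156, -0.657, 0.231] pointing down, gripper open.
Joint ranges: [-176.03, 176.03], [-82.01, 121.73], [-58.28, 71.71], [-173.87, 95.51], [-174.79, -0.11], [-173.66, 173.66]. Speed limits (degrees/s): [136.94, 136.94, 172.46, 180, 180, 180].

## Interface

Orientations are given as [roll, pitch, yaw] about the fixed x, y, z axes, in that order (R = Rz(yaw) Ry(pitch) Rx(roll)).
In Python, from plant import get_obs, capture, calibration, workorder, manip gives the robot as it stands.
- The arm moves only by the tool play_rows, never from a script. Its argument "series" is text: rows parted by semicolons, each of 5 numbers parted by spaces: the shift along the tool's x, y, z in cm, then the turn about the tool's z in rad, then the closure, from -1 (fully open) to 1 (shut). A call has 1 to 10 rows; each row shifts and turns the commanded pose from where the row before left it, along the tool's axes as they then stand; what a row does not reach is not made up. A row lasts 1/12 s, in which the tool goes at most 41.7 mm and 7.16 degrees, less where a joint would pass 70% of its speed; a pose out of reach is approached as far as the arm can. A call is refused whole if a number of a shift passes 4.17 or a number of a turn 0.125, either way. A call with a gripper value outside its range is refused whole. The fingers move at their own pace and stop on an object; "grip_force" is the grip in N (left out, the last holds). Time passes only in rows, so rows that do not move let the fingers close. It gives the time, the measured TCP pose, the force, the opening and the grip force at its end, in the units of the state.
- get_obs(): the state, without advancing time (a new reading comes with each control period).
- capture(name): name is "scene" or "top" or "wrist"; returns the picture (400x640x3 uint8, red, green, blue); there is no depth.
- calibration(name): a dict with "fx", "fy", "cx", "cy" (pixels), "distortion" ([k1, k2, p1, p2, k3] as OpenCV has them; the pictures are not rectified), "extrinsics" (4x4, takes a point from world to camera coordinates). Camera axes: x right, y down, z forward; pixel columns grow to the right and rows downward; lengths in m; the calibration is good to about 2 mm. A picture is of the moment at which its call begins: read the wrist's pose just before it. calibration takes no time and is no camera call; for the wrist camera it gives the pose at the moment of the call.
- workorder.sign_off(): hands the job in; it is judged then, once.
The state is a dict: "clock": time; "q": joint angles; "joint_vel": joint speeds; "joint_efforts": joint torques, N m; "tcp_pos": TCP position; "tool_rot": TCP orientation; "ft_force": force on the tool from outside, world axes, zero at the start; "moment": the same for the moment, N m; "opening": finger opening in m; "gripper_force": force on a finger pad.
Only numpy, scipy, OpenCV 4.12 (cv2) and the standard library are available. Lean on these libraries where they do the work, as an engineer would, in place of code of your own. Each camera call takes 0.05 s, during which the arm holds its last target. There are 200 camera calls.

## Working session

There is one attempt and no reset: what is moved stays moved. The work goes in short steps, Python scripts to look and compute and a tool call to move; the robot and the scene stay as the last step left them, time stands still between calls to the robot, and variables do not carry over. Pictures are saved under pics/ and viewed, at most 10 in all, crops included, and the job is handed in when it is done.

Besides the shell and the picture viewer there is one more tool, called after ">>>" as name(argument=value, ...) on one line, values as JSON. play_rows: Moves the arm, as the interface text tells. Its arguments: {"type":"object","properties":{"series":{"type":"string"},"grip_force":{"type":"number"}},"required":["series"]}

```bash
mkdir -p pics; python3 - <<'E'
from plant import *
import cv2
for n in("scene","top"):
    cv2.imwrite(f"pics/{n}0.png",capture(n)[:,:,::-1])
    c=calibration(n);print(n,c)
print(get_obs(),manip.grip_depth)
E
```

```text
scene {'fx': 482.1720998856467, 'fy': 482.1720998856467, 'cx': 311.54466232801144, 'cy': 196.42027130882985, 'distortion': array([-0.14453655,  0.        ,  0.        ,  0.        ,  0.        ]), 'extrinsics': array([[-0.82442404,  0.56596476, -0.00298162,  0.48729374],
       [ 0.39267113,  0.56818254, -0.72317216, -0.14519617],
       [-0.40759586, -0.59737131, -0.69066137,  1.45970399],
       [ 0.        ,  0.        ,  0.        ,  1.        ]])}
top {'fx': 479.0190192957427, 'fy': 479.0190192957427, 'cx': 325.1942397687796, 'cy': 194.24803891092273, 'distortion': array([-0.03204174,  0.        ,  0.        ,  0.        ,  0.        ]), 'extrinsics': array([[ 0.02118274, -0.9994413 , -0.02585296, -0.01225396],
       [-0.99155544, -0.01769239, -0.12847095,  0.57253945],
       [ 0.12794177,  0.02835601, -0.99137624,  1.26875681],
       [ 0.        ,  0.        ,  0.        ,  1.        ]])}
{'clock': 0.1, 'q': array([-6.00975679e+01,  2.05869112e+01,  6.39358449e-01, -1.64774587e-02,
       -7.01361103e+01, -1.65065007e+01]), 'joint_vel': array([ 0.10001915, -0.09787163,  0.1410366 ,  0.03883507, -0.03118368,
       -0.07949826]), 'joint_efforts': array([-1.72667773e-03, -5.84765553e+01,  2.94112247e+01,  6.95466042e+00,
       -3.14342346e-03, -7.93439852e-06]), 'tcp_pos': array([ 0.15624744, -0.65622872,  0.23046862]), 'tool_rot': array([ 1.79915383e+02, -8.92032950e-03, -1.66609672e+02]), 'ft_force': array([-0.53999904, -0.23490153,  0.76282046]), 'moment': array([-0.02923569, -0.05103031, -0.04855689]), 'gripper_force': 0.0, 'opening': 0.08581620456431374} 0.0187
```

View pics/top0.png

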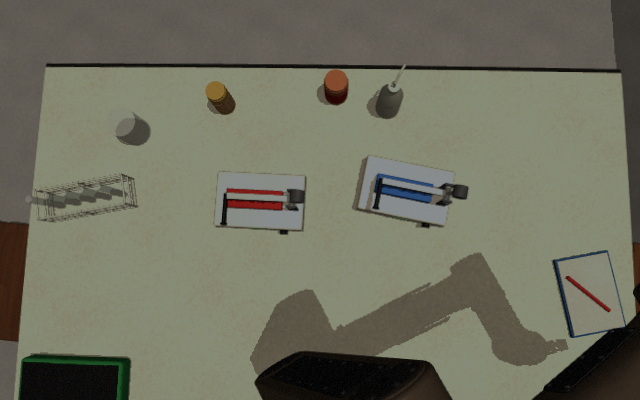

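View pics/scene0.png

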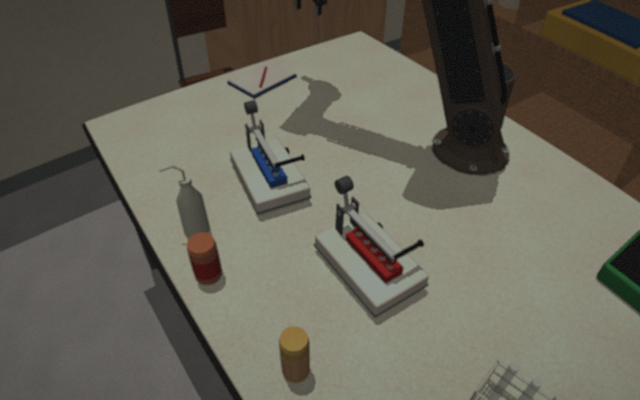

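Top view: the red mixer's white housing spans about (215,171)–(306,231). Its black handle rod runs from (224,193) to (224,226), pointing at the robot, with the hinge and counterweight on the right at (295,197). The blue mixer is at (405,190). The scene view agrees: the red rod's tip is at (421,243).

```bash
cat > h.py <<'E'
import numpy as np, cv2
from plant import *
def ray(n,uv,c=None):
    c=c or calibration(n);K=np.array([[c['fx'],0,c['cx']],[0,c['fy'],c['cy']],[0,0,1]])
    p=cv2.undistortPoints(np.array(uv,float).reshape(-1,1,2),K,c['distortion']).reshape(-1,2)
    E=c['extrinsics'];R=E[:3,:3];return -R.T@E[:3,3],np.c_[p,np.ones(len(p))]@R
def onz(n,uv,z,c=None):
    o,d=ray(n,uv,c);return o+d*((z-o[2])/d[:,2])[:,None]
E
python3 - <<'E'
from h import *
np.set_printoptions(precision=4,suppress=True)
im=cv2.imread("pics/top0.png");g=im.max(2)
m=np.zeros(g.shape,np.uint8);m[188:231,218:232]=(g[188:231,218:232]<70)
n,l,s,_=cv2.connectedComponentsWithStats(m);k=1+s[1:,4].argmax();ys,xs=np.where(l==k);print(s[k])
P=onz("top",np.c_[xs,ys],.124);c=P.mean(0);w=np.linalg.svd(P-c)[2][0];t=(P-c)@w
print("rod",c,w,c+w*t.min(),c+w*t.max())
b=np.zeros(g.shape,np.uint8);b[165:236,208:312]=(im[165:236,208:312].min(2)>150)
hsv=cv2.cvtColor(im,cv2.COLOR_BGR2HSV);b&=(hsv[:,:,1]<30).astype(np.uint8)
cs=max(cv2.findContours(b,0,2)[0],key=cv2.contourArea)
r=cv2.minAreaRect(cs);Q=onz("top",cv2.boxPoints(r),.058);print(r,Q,[np.linalg.norm(Q[i]-Q[i-1]) for i in range(4)],Q.mean(0))
s=cv2.imread("pics/scene0.png");gs=s.max(2)
m=np.zeros(g.shape,np.uint8);m[236:262,394:428]=(gs[236:262,394:428]<60);ys,xs=np.where(m);
for q in onz("scene",[[421,243],[398,256]],.124):print("scene tip/inner",q)
E
```

```text
[220 193  12  34 157]
rod [0.5166 0.2525 0.124 ] [-0.9991  0.0434  0.    ] [0.5599 0.2506 0.124 ] [0.4754 0.2543 0.124 ]Traceback (most recent call last):
  File "<stdin>", line 10, in <module>
ValueError: max() iterable argument is empty
```

```bash
python3 - <<'E'
from h import *
np.set_printoptions(precision=4,suppress=True)
im=cv2.imread("pics/top0.png")
print(onz("scene",[[421,243],[398,256]],.124))
hs=cv2.cvtColor(im,cv2.COLOR_BGR2HSV)
print(im[222,295],im[222,260],im[250,260],im[222,205])
print(onz("top",[[217,171],[306,175],[304,231],[214,228]],.058))
c=cv2.resize(im[160:240,200:320],None,fx=6,fy=6,interpolation=cv2.INTER_CUBIC);s=cv2.imread("pics/scene0.png")
cv2.imwrite("pics/c.png",c)
E
```

```text
[[0.4818 0.2562 0.124 ]
 [0.5465 0.2545 0.124 ]]
[142 141 136] [140 140 136] [117 139 135] [116 139 134]
[[0.6284 0.2938 0.058 ]
 [0.6214 0.0512 0.058 ]
 [0.4704 0.0526 0.058 ]
 [0.4735 0.2942 0.058 ]]
```

View pics/c.png

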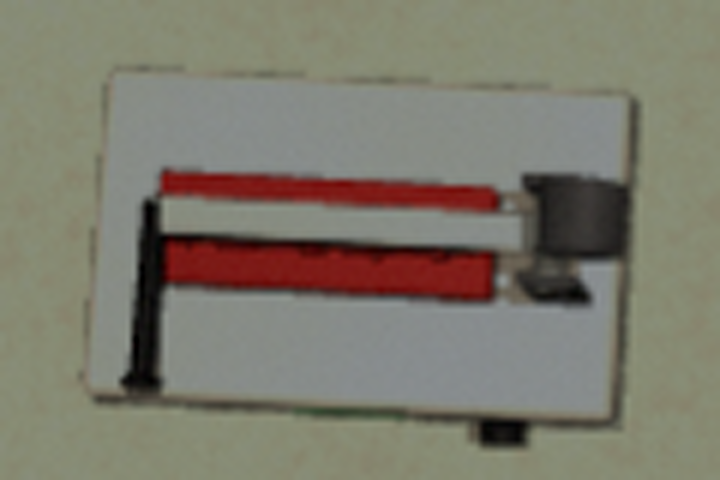

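The crop shows the bare rod clearly. Its axis runs from about (225,193) to (223.5,225) in full-picture pixels, with a collar at the tip. Top and scene put the grip point at about (0.503, 0.253, 0.124), with mixer yaw about -2°. That fits the housing corners, which measure about 152 x 242 mm. I'll approach high.

>>> play_rows(series="0 0 -2.5 0.09 -1;0 0 -2.5 0.09 -1;0 0 -2.5 0.09 -1;-3 3 0 0 -1;-3 3 0 0 -1;-3 3 0 0 -1;-3 3 0 0 -1;-3 3 0 0 -1;-3 3 0 0 -1;-3 3 0 0 -1", grip_force=30)

```text
clock: 0.93
tcp_pos: [0.3709, -0.4562, 0.3061]
tool_rot: [180.0, -0.0, 177.9]
ft_force: [1.1, -0.7, -0.8]
opening: 0.0852
gripper_force: 0.0
```

>>> play_rows(series="-1.2 3.6 0 0 -1;-1.2 3.6 0 0 -1;-1.2 3.6 0 0 -1;-1.2 3.6 0 0 -1;-1.2 3.6 0 0 -1;-1.2 3.6 0 0 -1;-1.2 3.6 0 0 -1;-1.2 3.6 0 0 -1;-1.2 3.6 0 0 -1;-1.2 3.6 0 0 -1")

```text
clock: 1.77
tcp_pos: [0.5029, -0.1006, 0.3063]
tool_rot: [180.0, -0.0, 177.9]
ft_force: [0.6, -1.0, 0.2]
opening: 0.0855
gripper_force: 0.0
```

>>> play_rows(series="0.1 3.6 0 0 -1;0.1 3.6 0 0 -1;0.1 3.6 0 0 -1;0.1 3.6 0 0 -1;0.1 3.6 0 0 -1;0.1 3.6 0 0 -1;0.1 3.6 0 0 -1;0.1 3.6 0 0 -1;0.1 3.6 0 0 -1;0.1 1.8 0 0 -1")

```text
clock: 2.6
tcp_pos: [0.5049, 0.2429, 0.3056]
tool_rot: [-180.0, -0.0, 178.0]
ft_force: [-0.2, 0.1, -0.5]
opening: 0.0854
gripper_force: 0.0
```

>>> play_rows(series="0 0 0 0 -1;0 0 0 0 -1")

```text
clock: 2.77
tcp_pos: [0.5048, 0.2405, 0.3055]
tool_rot: [-179.9, -0.1, 178.0]
ft_force: [-0.0, -0.3, 0.1]
opening: 0.0856
gripper_force: 0.0
```

```bash
python3 - <<'E'
from h import *
import pickle
np.set_printoptions(precision=4,suppress=True)
c=calibration("wrist");o=get_obs();im=capture("wrist")[:,:,::-1]
cv2.imwrite("pics/w1.png",im);pickle.dump(c,open("w1.pkl","wb"))
print(o['tcp_pos'],o['q'],c)
E
```

```text
[0.5048 0.2405 0.3055] [  45.5261    7.3717   -7.1972   -0.0089  -75.5223 -137.4856] {'fx': 360.1693899273213, 'fy': 360.1693899273213, 'cx': 316.518518615095, 'cy': 198.83665595880885, 'distortion': array([-0.0258,  0.    ,  0.    ,  0.    ,  0.    ]), 'extrinsics': array([[ 0.0341,  0.9994, -0.0008, -0.259 ],
       [ 0.9581, -0.0325,  0.2845, -0.5341],
       [ 0.2843, -0.0105, -0.9587,  0.3088],
       [ 0.    ,  0.    ,  0.    ,  1.    ]])}
```

View pics/w1.png

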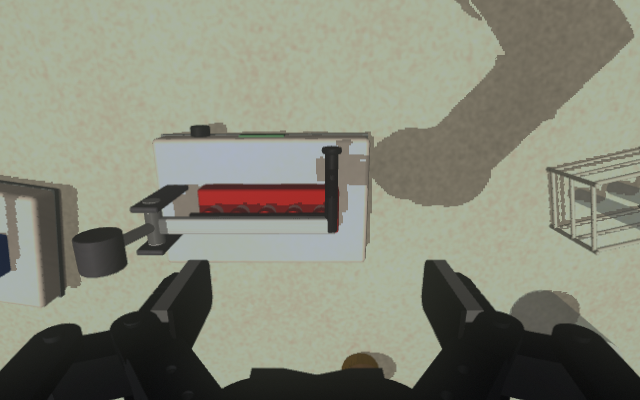

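Wrist view: the black rod is vertical at column 332, from its collared tip at row 149 to its bar end at about row 231. The bar (row 225) runs left to the hinge at about (153,225).

```bash
python3 - <<'E'
from h import *
import pickle
np.set_printoptions(precision=4,suppress=True)
c=pickle.load(open("w1.pkl","rb"));im=cv2.imread("pics/w1.png")
m=np.zeros(im.shape[:2],np.uint8);m[158:212,322:344]=im[158:212,322:344].max(2)<60
r=[np.where(m[y])[0].mean() for y in range(158,212)]
print(m.sum(1)[158:212],r[::10])
print(onz("w",[[r[2],160],[r[-2],210],[332,149],[333,231],[332,225],[153,225]],.124,c))
E
```

```text
[13 13 13 13 13 13 13 13 13 13 13 13 13 13 13 13 13 13 13 13 13 13 13 13
 13 13 13 13 13 13 13 13 13 13 13 13 13 13 13 13 13 13 13 13 13 13 13 13
 13 13 13 14 14 13] [np.float64(331.0), np.float64(331.0), np.float64(331.0), np.float64(331.0), np.float64(331.0), np.float64(331.0)]
[[0.4925 0.2556 0.124 ]
 [0.5403 0.254  0.124 ]
 [0.4825 0.2567 0.124 ]
 [0.5616 0.2559 0.124 ]
 [0.5554 0.2551 0.124 ]
 [0.5498 0.0827 0.124 ]]
```

Both views agree: rod axis at y 0.255, grip x about 0.504, hinge y 0.084 (radius about 0.17). I'll descend half closed.

>>> play_rows(series="0.3 0.8 1 0 0;0 0.7 2.5 0 0;0 0 2.5 0 0;0 0 2.5 0 0;0 0 2.5 0 0;0 0 2.5 0 0;0 0 2.5 0 0;0 0 2 0 0;0 0 1.3 0 0;0 0 0.7 0 0")

```text
clock: 3.65
tcp_pos: [0.5018, 0.253, 0.104]
tool_rot: [-179.9, -0.1, 177.8]
ft_force: [-0.2, 0.6, 1.1]
opening: 0.0426
gripper_force: 0.0
```

>>> play_rows(series="0 0 0 0 0;0 0 0 0 0;0 0 0 0 0")

```text
clock: 3.9
tcp_pos: [0.5034, 0.2549, 0.1074]
tool_rot: [179.9, 0.1, 177.9]
ft_force: [-0.3, 0.6, -0.3]
opening: 0.0426
gripper_force: 0.0
```

```bash
python3 - <<'E'
from h import *
o=get_obs();cv2.imwrite("pics/w2.png",capture("wrist")[:,:,::-1]);print(o['tcp_pos'],o['opening'],o['ft_force'])
E
```

```text
[0.50338636 0.2549055  0.1073589 ] 0.042557789122933745 [-0.2776192   0.55219125 -0.27219525]
```

View pics/w2.png

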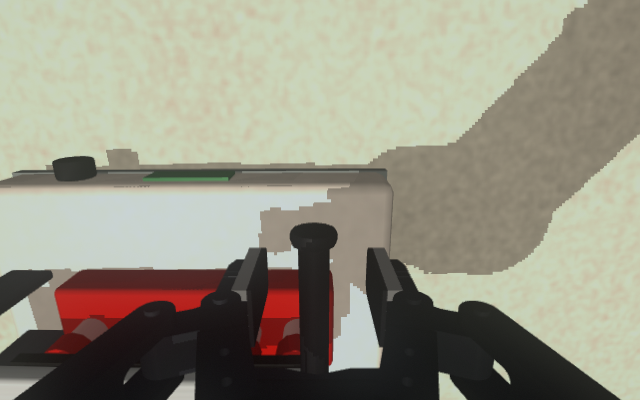

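The rod (column 314) lies between the pads, centred, at 250 and 382. Next: close on it.

>>> play_rows(series="0 0 0.2 0 0.5;0 0 0 0 0.8;0 0 0 0 1;0 0 0 0 1;0 0 0 0 1;0 0 0 0 1;0 0 0 0 1;0 0 0 0 1", grip_force=25)

```text
clock: 4.62
tcp_pos: [0.5028, 0.2538, 0.1047]
tool_rot: [-179.9, -0.0, 177.9]
ft_force: [0.5, -6.0, 4.8]
opening: 0.0108
gripper_force: 24.7
```

>>> play_rows(series="0 -0.02 -0.85 0 1;0 -0.06 -0.85 0 1;0 -0.11 -0.84 0 1;0 -0.15 -0.84 0 1;0 -0.19 -0.83 0 1;0 -0.23 -0.82 0 1;0 -0.27 -0.81 0 1;0 -0.31 -0.79 0 1;0 -0.35 -0.77 0 1;0 -0.39 -0.76 0 1")

```text
clock: 5.45
tcp_pos: [0.5019, 0.2337, 0.1866]
tool_rot: [180.0, -0.0, 177.9]
ft_force: [1.6, -2.4, -3.7]
opening: 0.0111
gripper_force: 24.3
```

>>> play_rows(series="0 -0.43 -0.74 0 1;0 -0.46 -0.71 0 1;0 -0.5 -0.69 0 1;0 -0.53 -0.66 0 1;0 -0.56 -0.64 0 1;0 -0.59 -0.61 0 1;0 -0.62 -0.58 0 1;0 -0.65 -0.55 0 1;0 -0.68 -0.51 0 1;0 -0.7 -0.48 0 1")

```text
clock: 6.28
tcp_pos: [0.5004, 0.1776, 0.2495]
tool_rot: [179.8, 0.1, 178.0]
ft_force: [-2.4, 3.9, 4.9]
opening: 0.011
gripper_force: 25.2
```

>>> play_rows(series="0 -0.65 -0.4 0 1;0 -0.67 -0.37 0 1;0 -0.69 -0.34 0 1;0 -0.7 -0.31 0 1;0 -0.71 -0.28 0 1;0 -0.73 -0.24 0 1;0 -0.74 -0.21 0 1;0 -0.74 -0.18 0 1;0 -0.75 -0.14 0 1;0 -0.76 -0.11 0 1")

```text
clock: 7.12
tcp_pos: [0.4979, 0.1046, 0.2738]
tool_rot: [180.0, 0.1, 177.9]
ft_force: [4.0, 0.8, -2.6]
opening: 0.0109
gripper_force: 26.0
```

>>> play_rows(series="0 -0.5 -0.05 0 1;0 -0.4 -0.03 0 1;0 -0.3 -0.02 0 1;0 0 0 0 1;0 0 0 0 1")

```text
clock: 7.53
tcp_pos: [0.4974, 0.093, 0.2743]
tool_rot: [-180.0, 0.0, 177.9]
ft_force: [5.2, 0.2, 1.0]
opening: 0.0108
gripper_force: 26.5
```

```bash
python3 - <<'E'
from h import *
o=get_obs();cv2.imwrite("pics/s3.png",capture("scene")[:,:,::-1]);print(o['tcp_pos'],o['opening'],o['ft_force'])
E
```

```text
[0.49740991 0.09300035 0.27433925] 0.010803380986064879 [5.24907874 0.21909041 0.98299055]
```

View pics/s3.png

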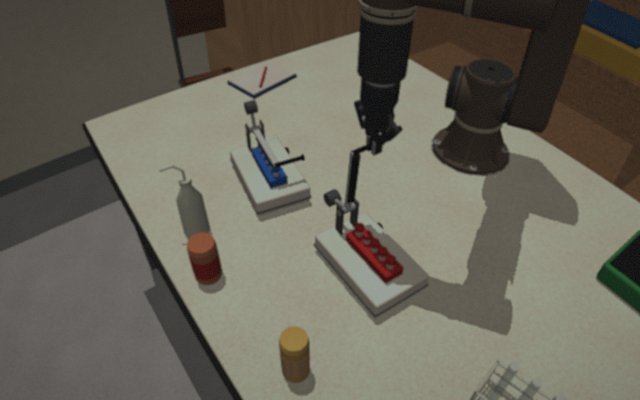

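The red bar stands nearly upright at (352,180), held at the handle, at about 1.52 rad. The blue bar is still down. Now release, let it settle, then retreat straight up.

>>> play_rows(series="0 0 0 0 0.7;0 0 0 0 0.4;0 0 0 0 0;0 0 0 0 -0.3;0 0 0 0 -0.5;0 0 0 0 -0.5;0 0 0 0 -0.5;0 0 0 0 -0.5;0 0 0 0 -0.5;0 0 0 0 -0.5")

```text
clock: 8.42
tcp_pos: [0.4969, 0.0934, 0.2744]
tool_rot: [-180.0, -0.0, 177.9]
ft_force: [0.1, -0.0, 0.9]
opening: 0.064
gripper_force: 0.0
```

>>> play_rows(series="0 0 -0.5 0 -0.5;0 0 -1 0 -0.5;0 0 -1.5 0 -0.5;0 0 -1.5 0 -0.5;0 0 -1.5 0 -0.5;0 0 -1.5 0 -0.5;0 0 -1.5 0 -0.5;0 0 -1 0 -0.5;0 0 0 0 -0.5;0 0 0 0 -0.5")

```text
clock: 9.25
tcp_pos: [0.4971, 0.0935, 0.3749]
tool_rot: [180.0, 0.1, 177.9]
ft_force: [0.1, -0.7, -0.5]
opening: 0.0643
gripper_force: 0.0
```

>>> play_rows(series="0 0 0 0 -0.5;0 0 0 0 -0.5;0 0 0 0 -0.5;0 0 0 0 -0.5;0 0 0 0 -0.5;0 0 0 0 -0.5;0 0 0 0 -0.5;0 0 0 0 -0.5;0 0 0 0 -0.5;0 0 0 0 -0.5")

```text
clock: 10.08
tcp_pos: [0.497, 0.0934, 0.3744]
tool_rot: [-180.0, 0.0, 177.9]
ft_force: [0.1, 0.5, 0.6]
opening: 0.064
gripper_force: 0.0
```

```bash
python3 - <<'E'
from h import *
o=get_obs();cv2.imwrite("pics/s4.png",capture("scene")[:,:,::-1]);print(o['tcp_pos'],o['opening'],o['ft_force'])
E
```

```text
[0.49695375 0.09335433 0.37442538] 0.06399401466226026 [0.09963102 0.53464238 0.61281536]
```

View pics/s4.png

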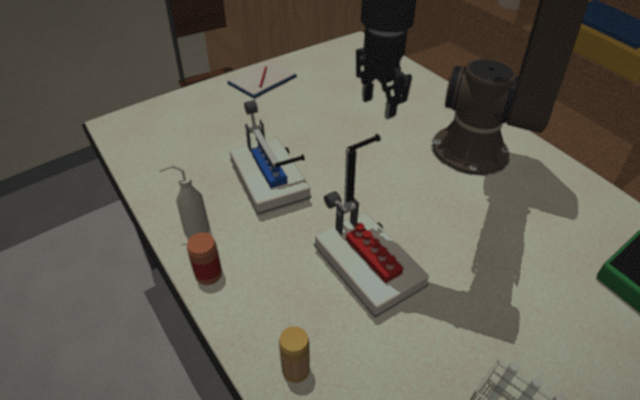

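The red bar stands upright by itself (350,150–205) with the gripper well clear of it, and the blue bar is still down.

```bash
python3 -c "
from plant import *
print(workorder.sign_off())"
```

```text
the job is handed in; nothing more can be done
None
```

The red mixer's bar is raised and standing open on its own, the blue mixer's bar is still lowered, and the job was handed in at about 10 s with the gripper clear; no verdict came back.

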